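# Pack the parts of the brick model

## Task

Pack this model's parts: stack the two wide wheels flat in the upright aluminium tube, so that the stack comes up to the dark band, lay the long beam flat in the long bay of the cardboard tray, and stand the eight-sided nozzle upright in the tray's empty square bay. The narrow wheel, the short beam and the round nozzle belong to another model: leave them where they are.

Things in the scene. Friction and masses are not known exactly. Their poses are not given: they have to be found in the camera images.
- tray: shallow open cardboard tray, fixed, 164 (x) by 188 mm (y), 20 mm high, floor and walls 4 mm thick. Long bay on its -x side, inside 72 by 180 mm, centre x -42, y 0. On its +x side two square bays, inside 80 by 88 mm: the empty one, centre x +38, y +46; the other, y -46, holds small bricks already. Origin: middle of the underside, on the table, z up; any yaw.
- tube: bare aluminium upright tube for stacking wheels, fixed to the table: bore 56 mm, floor 4 mm above the table, 62 mm high, 72 mm outside. Slit open from floor to top on its +y and -y sides (slits 40 mm wide) so that fingers holding a wheel along y can go down; top 10 mm flares to 65 mm. Dark band round it 48 to 52 mm above the table: top of two stacked wide wheels 52 mm. Origin: middle of underside, z up.
- wheel_a: wide toy wheel: black tyre 50 mm across and 24 mm thick with ribbed tread, grey face with a ring of six dark holes on either side. Lies flat. Origin at its centre (12 mm above what it lies on), z along its axle; both ways up are alike. 
- wheel_b: wide toy wheel: black tyre 50 mm across and 24 mm thick with ribbed tread, grey face with a ring of six dark holes on either side. Lies flat. Origin at its centre (12 mm above what it lies on), z along its axle; both ways up are alike. The twin of wheel_a: either may be the lower one.
- wheel_narrow: look-alike, stays: narrow wheel, black and grey like the wide ones, also 50 mm across but only 12 mm thick, with a plain face without the six holes and a smooth tyre. Origin at its centre, 6 mm above the table.
- beam_long: long grey brick-built beam, 136 mm long (its x), 16 mm wide (y), 24 mm high (z) with small studs on top. Origin at its centre, 12 mm above what it lies on.
- beam_short: look-alike, stays: short grey beam, the same but only 80 mm long (its x). Origin at its centre, 12 mm above the table.
- nozzle_oct: eight-sided grey engine nozzle, an upright prism 40 mm across the flats and 50 mm high with a dark stripe round it and four small dark jet holes on top. Origin at its centre (25 mm above what it stands on), z up; flats face its x and y axes and every 45 degrees between.
- nozzle_round: look-alike, stays: round grey engine nozzle, 40 mm in diameter and 50 mm high, striped like the eight-sided one but with one wide dark mouth on top. Origin at its centre, 25 mm above the table.
Not all that is in view belongs to the job. Leave any red or yellow look-alike of the nozzle_oct alone.

How it is judged:
By the outcome, as a careful person would: the job done as asked, in the order asked, and still so for the second after the job is handed in, with the robot touching nothing.
It also fails if it takes over 99 s, if anything falls off the work surface, if the arm or the gripper's body presses on something with over 40 N, if the wrist force passes 120 N, or if a joint passes its speed limit or range.

## Robot

A 6-joint arm with a two-finger parallel gripper is mounted at the origin on the work surface. World frame = base frame: x ahead of the robot, y to its left, z up, the work surface at z = 0. Lengths are in mm, angles in rad, forces in N, time in s.
With the tool pointing down it reaches from about 300 to 775 mm from the base axis. Payload 14.6 kg.
Tool frame: the origin (TCP) lies on the centre line of the jaws, within the pads' length; the fingertips stand 19 mm ahead of it and the grasp point (between the pads) is the TCP (bot.tip_reach is the distance from the TCP to the fingertips, in mm); z points along the fingers, y is the line along which they close (so a half turn about z gives the same grasp; the last joint's range is limited). The gripper opens to 85 mm and grips with 20 to 120 N. Pads are 22 mm wide; open, the fingers measure 114 mm over their backs; the gripper's body (76 mm by 85 mm) begins 54 mm behind the grasp point. The pads swing forward as they close: fully open they stand 13 mm farther back than shut.
Start: joints at [-1.22, 0.3, 1.521, -0, 1.321, -0.067], TCP at [223.155, -502.684, 250.281] pointing down, gripper open.
Joint ranges: [-3.03, 3.03], [-0.79, 2.21], [0.23, 2.52], [-1.04, 4.18], [0, 3.07], [-2.55, 2.55]. Speed limits (rad/s): [2.22, 2.22, 2.57, 3.14, 3.14, 3.14].

## Interface

Orientations are given as a unit quaternion [w, x, y, z].
In Python, from rig import bot gives the robot as it stands. Calls block until the motion is done:
- bot.move_to(position, orientation): joint-space move of the TCP to a pose.
- bot.servo_line(position, attitude=None, speed=150, until_force=None): straight line of the TCP; attitude=None keeps the orientation; speed is the mean speed in mm/s. With until_force (N) it stops when the force on the tool has changed by that much, and returns True; else False.
- bot.move_joints(angles): joint-space move.
- bot.move_gripper(opening, grip_force=None): finger opening in mm; grip_force is the grip in N (None keeps the last); returns when the fingers have stopped.
- bot.dwell(seconds).
- bot.ik(position, orientation): joint angles nearest the present ones, or None.
- bot.read_state(): the state.
- bot.read_camera(name): name is "side" or "top" or "wrist"; returns a dict with "image" (400x640x3 uint8, blue, green, red), "depth" (400x640 float32, mm along the optical axis (not along the pixel's ray), 0 where there is no reading), "fovy" (degrees; the focal length in pixels is half the picture's height over the tangent of half this angle, whatever the lens; pixels are square), "cx", "cy" (the principal point, pixels), "eye" and "attitude" of the camera in the world; the wrist camera has in their place "mount" (4x4, takes a point from camera to tool coordinates, whose origin is the TCP and whose axes are the flange's). Camera axes: x right, y down, z forward; pixel columns grow to the right and rows downward; lengths in mm; the calibration is good to about 2 mm. A picture is of the moment at which its call begins: read the wrist's pose just before it.
A pose or a line that the arm cannot do raises bot.MotionError and nothing moves.
- bot.finish_job(): hands the job in; it is judged then, once.
The state is a dict: "clock": time; "joint_positions": joint angles; "qvel": joint speeds; "effort": joint torques, N m; "ee_pos": TCP position; "tool_rot": TCP orientation; "ft_force": force on the tool from outside, world axes, zero at the start; "moment": the same for the moment, N m; "grip_width": finger opening in mm; "grip_force": force on a finger pad.
Only numpy, scipy, OpenCV 4.12 (cv2) and the standard library are available. Lean on these libraries where they do the work, as an engineer would, in place of code of your own. Each camera call takes 0.05 s, during which the arm holds its last target. There are 200 camera calls.

## Working session

There is one attempt and no reset: what is moved stays moved. The work goes in short steps, each a Python script; the robot and the scene stay as the last script left them, time stands still between calls to the robot, and variables do not carry over. Pictures are saved under pics/ and viewed, at most 14 in all, crops included, and the job is handed in when it is done.

```bash
ls; mkdir -p pics
python3 - <<'E'
from rig import bot
import cv2,numpy as np
for n in ("top","side"):
    c=bot.read_camera(n); cv2.imwrite(f"pics/{n}0.png",c["image"]); np.savez(f"{n}0.npz",**{k:np.array(v) for k,v in c.items()})
    print(n,c["fovy"],c["cx"],c["cy"],c["eye"],c["attitude"])
print(bot.read_state()["tool_rot"],bot.read_state()["clock"],bot.tip_reach)
E
```

```text
pics
top 55.10353431950429 326.54510621501385 195.6949243821711 [356.03396988  11.4738945  987.32241719] [ 0.04406616 -0.69766743  0.71382952 -0.0420208 ]
side 47.78797950773401 325.00419893215894 195.39940056621867 [ 21.78474444 918.95960938 745.51479124] [ 0.10634728 -0.2091278   0.8601163  -0.45294124]
[-5.05535463e-04  9.78253886e-01  2.07410399e-01 -7.23265465e-05] 0.1 19.0
```

View pics/top0.png

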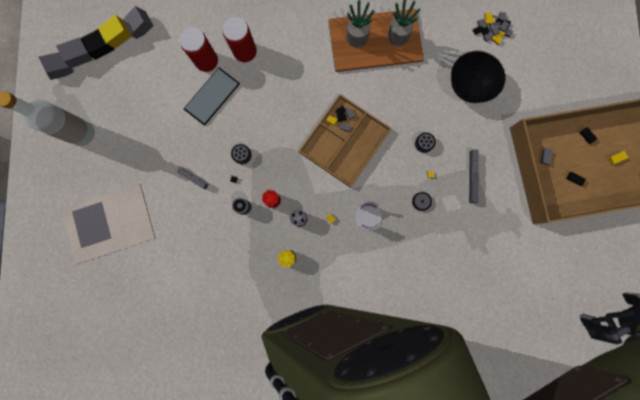

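View pics/side0.png

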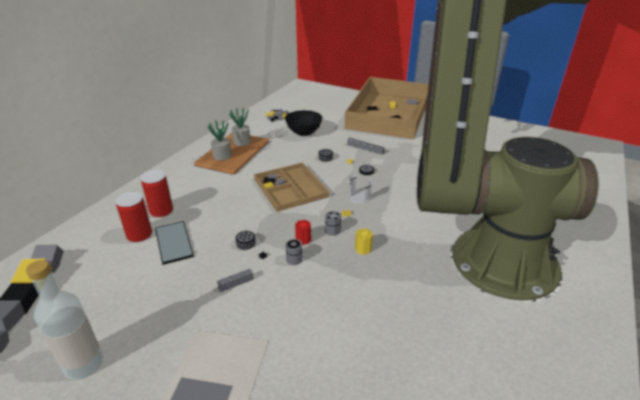

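Top view: wheels at (241,154), (425,143), (422,202); nozzles at (241,206), (299,218); beams at (193,177), (474,176); tube (369,215); tray (345,140). I'll crop, and check the geometry from depth.

```bash
cat > vis.py <<'E'
import numpy as np
from scipy.spatial.transform import Rotation as R
def rot(q): return R.from_quat([q[1],q[2],q[3],q[0]]).as_matrix()
def cloud(c):
    d=np.asarray(c["depth"],float); h,w=d.shape; f=h/2/np.tan(np.radians(float(c["fovy"]))/2)
    v,u=np.mgrid[:h,:w]
    P=np.stack([(u-c["cx"])/f*d,(v-c["cy"])/f*d,d],-1)
    W=P@rot(c["attitude"]).T+np.asarray(c["eye"]); W[d==0]=np.nan
    return W
E
python3 - <<'E'
import numpy as np,cv2
from vis import *
c=np.load("top0.npz"); W=cloud(c); im=c["image"]
cv2.imwrite("pics/topcrop.png",cv2.resize(im[90:275,165:500],None,fx=2.35,fy=2.35,interpolation=cv2.INTER_CUBIC))
# table z check
for u,v in [(30,200),(150,300),(270,120),(340,240),(450,220),(500,250),(290,180),(450,100)]:
    print(u,v,np.round(np.nanmedian(W[v-3:v+4,u-3:u+4].reshape(-1,3),0),1))
z=W[...,2]
m=((z>8)&(W[...,0]>250)).astype(np.uint8)
n,l,s,ce=cv2.connectedComponentsWithStats(m[:,:520])
for i in range(1,n):
    if 8<s[i,4]<6000:
        p=W[:,:520][l==i]; r=cv2.minAreaRect(p[:,:2].astype(np.float32))
        print(np.round(ce[i]),s[i,4],"rect",np.round(r[0],1),np.round(r[1],1),round(r[2],1),"z95",np.round(np.percentile(p[:,2],[50,95]),1))
E
```

```text
30 200 [4.835e+02 7.840e+02 1.000e-01]
150 300 [2.232e+02 4.629e+02 1.000e-01]
270 120 [ 6.833e+02  1.587e+02 -2.000e-01]
340 240 [362.  -18.9   0.7]
450 220 [ 4.065e+02 -3.026e+02  3.000e-01]
500 250 [ 327.5 -424.7    0.6]
290 180 [ 5.203e+02  1.075e+02 -2.000e-01]
450 100 [ 7.271e+02 -3.226e+02 -3.000e-01]
[376.  38.] 4949 rect [ 898.1 -129.2] [151.6 240.7] 5.6 z95 [ 15. 118.]
[95. 42.] 3006 rect [899.4 617.9] [ 56.4 307.1] 28.7 z95 [37.7 50.8]
[494.  26.] 647 rect [ 928.8 -456.6] [90.9 97.6] 50.0 z95 [11.7 19.2]
[239.  39.] 1048 rect [875.7 225.2] [63.1 63.9] 82.1 z95 [104.2 116.4]
[198.  49.] 1082 rect [850.9 329.1] [63.1 62.9] 68.8 z95 [103.6 116.3]
[479.  75.] 1931 rect [ 766.2 -376.2] [138.  137.4] 33.8 z95 [32.  60.8]
[211.  96.] 757 rect [751.7 313.7] [ 75.4 147.1] 51.1 z95 [ 9.2 11.5]
[ 50. 119.] 2330 rect [655.1 651. ] [57.6 69.9] 63.7 z95 [148.6 248.6]
[344. 137.] 827 rect [621.5 -37.6] [164.6 189.8] 53.9 z95 [19.  22.4]
[341. 115.] 252 rect [688.1 -25.3] [39. 80.] 26.6 z95 [14.3 17.4]
[516. 137.] 208 rect [ 602.1 -481. ] [95.3  4.8] 8.4 z95 [22.5 45.7]
[345. 126.] 62 rec
[... 301 characters left out ...]
.1] 57.3 z95 [24.1 27. ]
[430. 174.] 37 rect [ 527.4 -255.7] [16.3 13.8] 86.7 z95 [10.8 13.3]
[233. 178.] 34 rect [525.9 253.3] [15.5 15.2] 74.3 z95 [10.4 12.6]
[271. 198.] 258 rect [468.8 152. ] [39.3 40.2] 0.7 z95 [50.  52.6]
[422. 201.] 298 rect [ 456.3 -229.9] [46.6 48.2] 0.0 z95 [12.6 15.3]
[241. 206.] 259 rect [452.3 227.7] [39.2 38.5] 74.1 z95 [50.1 53.3]
[370. 203.] 101 rect [449.2 -90.8] [14.7 46.4] 1.2 z95 [57.5 63.3]
[298. 218.] 240 rect [419.3  84.9] [40.4 39.3] 62.0 z95 [50.2 53.2]
[330. 218.] 52 rect [419.    4.4] [22.9 15. ] 38.3 z95 [10.7 14.1]
[371. 227.] 66 rect [392.1 -92.6] [12.3 43.4] 0.4 z95 [59.2 63.1]
[286. 258.] 254 rect [321.5 114.4] [39.  38.4] 89.5 z95 [50.1 53.1]
```

View pics/topcrop.png

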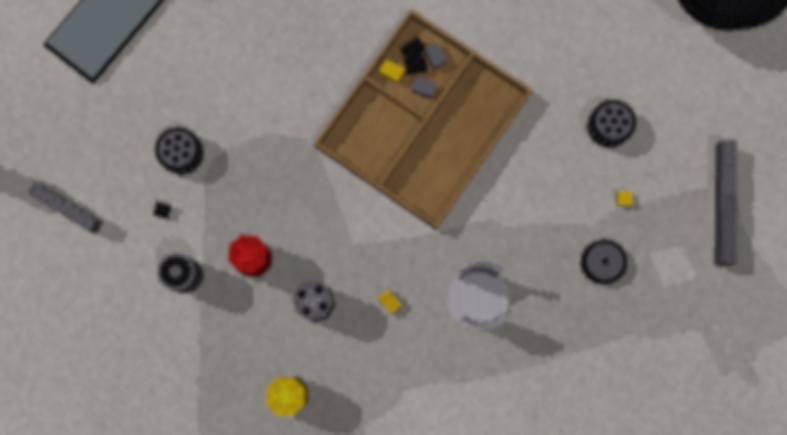

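Top crop: the wheels with six holes are at crop (179,150) and (612,122), i.e. world (589,232) and (609,-245). The plain narrow one is at (604,262). The long beam is at (725,203), the nozzle with four holes at (314,301), the tube at (480,296), and the long bay is at the lower right of the tray (yaw ≈54°). Next I'll refine tube and wheels with the wrist camera from equal relative poses.

```bash
cat >> vis.py <<'E'
def q(th): return [0,float(np.cos(np.radians(th)/2)),float(np.sin(np.radians(th)/2)),0]
def wrist(bot,name):
    import cv2
    s=bot.read_state(); c=bot.read_camera("wrist"); M=np.asarray(c["mount"])
    T=rot(s["tool_rot"]); c["eye"]=T@M[:3,3]+np.asarray(s["ee_pos"]); A=T@M[:3,:3]
    qq=R.from_matrix(A).as_quat(); c["attitude"]=[qq[3],*qq[:3]]
    cv2.imwrite(f"pics/{name}.png",c["image"]); np.savez(f"{name}.npz",**{k:np.array(v) for k,v in c.items()})
    return c
E
python3 - <<'E'
from rig import bot
from vis import *
import cv2
for n,x,y in (("wtube",421,-92),("wwa",609,-245)):
    t=bot.read_state()["clock"]
    bot.move_to([x-20,y,260],q(0)); c=wrist(bot,n)
    if n=="wtube": print(np.round(c["mount"],3).tolist(),c["fovy"],c["cx"],c["cy"])
    print(n,bot.read_state()["clock"]-t, np.round(bot.read_state()["joint_positions"],2))
    W=cloud(c); 
    for lo in (8,55):
        m=(W[...,2]>lo).astype(np.uint8); k,l,s,ce=cv2.connectedComponentsWithStats(m)
        for i in range(1,k):
            if s[i,4]>150:
                p=W[l==i]; r=cv2.minAreaRect(p[:,:2].astype(np.float32))
                print(lo,np.round(ce[i]),s[i,4],np.round(r[0],1),np.round(r[1],1),round(r[2],1),np.round(np.percentile(p[:,2],[50,95]),1))
a=cv2.imread("pics/wtube.png");b=cv2.imread("pics/wwa.png")
cv2.imwrite("pics/w01.png",cv2.resize(np.hstack([a,b]),(800,250)))
E
```

```text
[[0.0, -0.959, -0.285, 70.874], [1.0, -0.0, 0.001, -0.115], [-0.001, -0.285, 0.959, -123.138], [0.0, 0.0, 0.0, 1.0]] 63.10004235606117 315.2859684843021 201.69759362125345
wtube 1.6917 [-0.32 -0.02  1.87 -0.    1.3   1.26]
8 [251.  33.] 1363 [571.5 -24.6] [127.   94.3] 53.8 [19.1 20.6]
8 [576.  62.] 3308 [ 511.7 -364.5] [ 18.6 123.8] 85.8 [23.2 25.9]
8 [470.  51.] 251 [ 526.4 -256.2] [16.2 15.6] 89.9 [ 9.7 11.6]
8 [ 77. 107.] 2428 [469.4 153.1] [42.2 40.3] 83.2 [48.6 50.5]
8 [439. 119.] 1638 [ 456.5 -229.7] [48.6 49.3] 5.6 [11.9 13.1]
8 [ 21. 125.] 1640 [452.6 217.6] [39.8 21.9] 2.7 [36.3 50.2]
8 [313. 129.] 401 [448.6 -90.4] [14.9 46.8] 3.1 [59.4 62.1]
8 [150. 156.] 1889 [419.   85.6] [40.1 41.5] 14.2 [48.9 50.6]
8 [230. 153.] 275 [418.4   5. ] [23.8 16.5] 38.4 [ 9.5 11.6]
8 [315. 183.] 775 [391.7 -92.4] [15.3 47. ] 1.1 [53.3 61.4]
8 [136. 240.] 1744 [320.4 115.3] [41.4 41. ] 89.6 [48.7 50.5]
8 [316. 354.] 44177 [288.1 -24.2] [137.5 358.7] 59.1 [314.5 330.2]
55 [313. 128.] 310 [449.6 -90.4] [13.1 46.8] 1.3 [60.1 62.1]
55 [315. 188.] 342 [390.8 -92.4] [13.5 47. ] 1.5 [59.7 62. ]
55 [
[... 315 characters left out ...]
8 [127. 108.] 406 [656.5 -39.2] [25.3 16.4] 71.9 [14.  15.5]
8 [360. 323.] 60180 [ 486.9 -271.4] [261.2 769.1] 8.5 [307.4 329. ]
8 [316. 151.] 1632 [ 609.8 -245.2] [50.1 50.3] 41.2 [23.8 25.2]
8 [582. 188.] 839 [ 565.4 -556.7] [23.3 40. ] 74.4 [18.4 20. ]
8 [325. 218.] 152 [ 527.3 -256.7] [15.7 14.7] 0.3 [ 9.4 11.8]
8 [625. 236.] 601 [ 505.5 -625.8] [42.1 20.3] 60.2 [18.6 20.1]
8 [  7. 263.] 469 [469.5 139.5] [40.5 17. ] 2.2 [18.3 31.3]
8 [304. 270.] 1103 [ 457.2 -230.2] [48.6 49.1] 62.5 [11.8 13.1]
8 [125. 297.] 192 [418.8   4.8] [24.1 17.2] 36.3 [ 9.4 11.4]
55 [469.  37.] 1151 [ 722.4 -376.1] [ 51.9 133. ] 0.5 [59.2 60.7]
55 [339. 342.] 48371 [ 501.1 -354.1] [260.9 512.6] 8.1 [311.3 330. ]
```

View pics/w01.png

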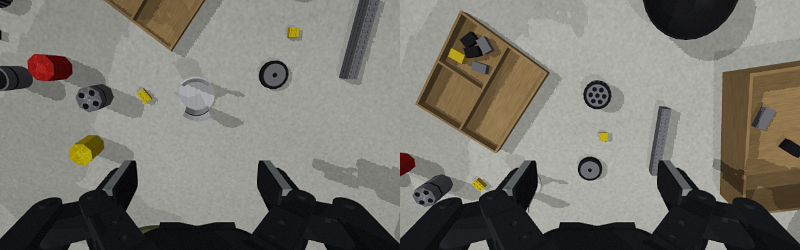

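The tube centre is ≈(420.2,-91.4) with yaw ≈1.7°, and wheel_a is at (609.5,-245.2). The top and wrist cameras agree to within 1 mm. Now I'll take the first wheel.

```bash
cat > act.py <<'E'
from rig import bot
from vis import *
TUBE=(420.2,-91.4); TH=1.7
def st(m=""):
    s=bot.read_state(); print(m,round(s["clock"],1),np.round(s["ee_pos"],1),"w",round(s["grip_width"],1),"gf",round(s["grip_force"],1),"F",np.round(s["ft_force"],1),flush=True)
def pick(x,y,th,z,grip=40,open_=85,lift=150):
    bot.move_gripper(open_)
    bot.move_to([x,y,z+90],q(th)); hit=bot.servo_line([x,y,z],speed=100,until_force=12); st(f"down hit={hit}")
    bot.move_gripper(0,grip); st("gripped")
    bot.servo_line([x,y,lift],speed=150); st("lifted")
def wheel(x,y,zin):
    pick(x,y,TH,22,open_=70)
    X,Y=TUBE
    bot.move_to([X,Y,150],q(TH)); bot.servo_line([X,Y,zin+8],speed=80,until_force=15); st("in")
    print(bot.servo_line([X,Y,zin-2],speed=20,until_force=8)); st("bottom")
E
python3 - <<'E'
from act import *
wheel(609.5,-245.2,26)
E
```

```text
down hit=False 4.8 [ 609.9 -245.4   22.8] w 70.2 gf 0.0 F [-0.5 -0.   0.3]
gripped 5.1 [ 609.9 -245.5   23.1] w 48.9 gf 41.5 F [-0.6 -0.4  4.8]
lifted 6.1 [ 609.1 -245.   148.8] w 48.7 gf 41.3 F [-0.5 -0.5 -0.8]
in 8.7 [420.4 -91.5  34.3] w 48.7 gf 41.3 F [ 0.2 -0.2 -0.5]
True
bottom 9.1 [420.3 -91.4  27. ] w 48.4 gf 42.0 F [-2.3  0.8  8.3]
```

Run:
```python
from act import *
import cv2
X,Y=TUBE
bot.move_gripper(60); bot.servo_line([X,Y,150]); st("out")
bot.move_to([X-20,Y,230],q(TH)); c=wrist(bot,"wtube1"); W=cloud(c)
d=np.hypot(W[...,0]-X,W[...,1]-Y); print("wheel top z",np.nanmedian(W[...,2][d<15]))
bot.move_to([589.3-20,232.1,260],q(TH)); c=wrist(bot,"wwb"); W=cloud(c)
m=(W[...,2]>15)&(np.hypot(W[...,0]-589,W[...,1]-232)<40)
r=cv2.minAreaRect(W[m][:,:2].astype(np.float32)); print(r)
cv2.imwrite("pics/w23.png",cv2.resize(np.hstack([cv2.imread("pics/wtube1.png"),c["image"]]),(800,250)))
```

```text
out 10.3 [419.8 -91.3 149.2] w 60.3 gf 0.0 F [-0.5 -0.2 -0.2]
wheel top z 292.33152445556203
((588.790283203125, 232.1824951171875), (52.897491455078125, 78.47282409667969), 2.6318483352661133)
```

View pics/w23.png

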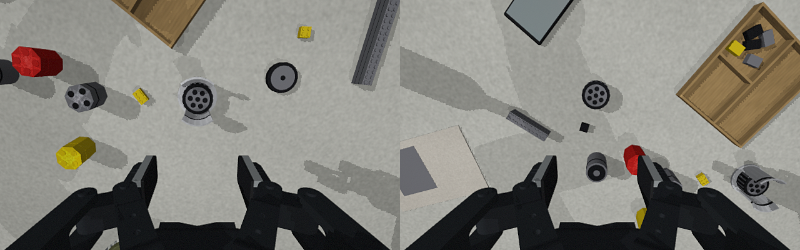

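The left picture shows wheel_a flat in the tube at (198,98). The right one shows wheel_b at (595,94). The numbers were polluted by gripper pixels, so I'll filter those out and continue.

Run:
```python
from act import *
import cv2
X,Y=TUBE
W=cloud(np.load("wtube1.npz")); m=(np.hypot(W[...,0]-X,W[...,1]-Y)<15)&(W[...,2]<100); print("wheel top z",np.percentile(W[m][:,2],[5,50,95]))
W=cloud(np.load("wwb.npz")); m=(W[...,2]>15)&(W[...,2]<40)&(np.hypot(W[...,0]-589,W[...,1]-232)<40)
r=cv2.minAreaRect(W[m][:,:2].astype(np.float32)); print(r)
assert abs(r[0][0]-589.5)<2 and abs(r[0][1]-232)<2 and max(r[1])<54
wheel(*r[0],50)
```

```text
wheel top z [26.86978474 28.06203981 29.49698241]
((590.341064453125, 233.2688446044922), (49.663108825683594, 49.88957214355469), 0.7132151126861572)
down hit=False 14.2 [590.7 233.4  22.8] w 70.0 gf 0.0 F [-0.  -0.3 -0.8]
gripped 14.5 [590.8 233.4  23. ] w 48.7 gf 41.5 F [-1.6 -0.8  5.5]
lifted 15.5 [589.9 233.1 148.9] w 48.4 gf 41.3 F [-0.4 -0.5 -0.8]
in 18.2 [420.5 -91.5  58.4] w 48.6 gf 41.3 F [ 0.9  0.1 -1.4]
True
bottom 18.6 [420.3 -91.4  50.9] w 48.8 gf 41.9 F [-0.8  0.6  6.8]
```

Run:
```python
from act import *
import cv2
X,Y=TUBE
bot.move_gripper(60); bot.servo_line([X,Y,150]); st("out")
bot.move_to([X-20,Y,230],q(TH)); c=wrist(bot,"wtube2"); W=cloud(c)
m=(np.hypot(W[...,0]-X,W[...,1]-Y)<20)&(W[...,2]<100); p=W[m]
print("stack top z",np.percentile(p[:,2],[5,50,95])); A=np.c_[p[:,:2]-[X,Y],np.ones(len(p))]; print("tilt",np.linalg.lstsq(A,p[:,2],rcond=None)[0])
bot.move_to([518.5-20,-365.7,230],q(-5)); c=wrist(bot,"wbeam"); W=cloud(c)
for lo in (10,18):
    m=(W[...,2]>lo)&(W[...,2]<40)&(np.hypot(W[...,0]-518,W[...,1]+366)<90)&(abs(W[...,0]-518)<25)
    r=cv2.minAreaRect(W[m][:,:2].astype(np.float32)); print(r,np.percentile(W[m][:,2],95))
cv2.imwrite("pics/w45.png",cv2.resize(np.hstack([cv2.imread("pics/wtube2.png"),c["image"]]),(800,250)))
```

```text
out 19.7 [419.8 -91.3 149.2] w 59.7 gf 0.0 F [1.2 0.3 0.7]
stack top z [50.81262415 52.06753784 53.24457699]
tilt [-6.18341287e-03 -2.10142250e-03  5.20533488e+01]
((517.8245239257812, -365.48321533203125), (15.992152214050293, 50.29999923706055), 86.2334213256836) 25.95833244697068
((517.8309326171875, -365.38629150390625), (15.797887802124023, 50.29999923706055), 86.2334213256836) 25.9591287049346
```

View pics/w45.png

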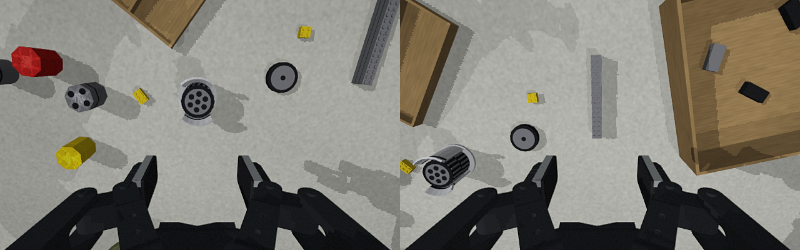

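The left picture shows the stack level in the tube, top at 52.1 mm. The right one shows the beam running along world x at (597,96). My window cut its ends off, so I'll re-measure it and then move it.

Run:
```python
from act import *
import cv2
W=cloud(np.load("wbeam.npz"))
m=(W[...,2]>15)&(W[...,2]<40)&(abs(W[...,0]-518)<90)&(abs(W[...,1]+366)<25)
r=cv2.minAreaRect(W[m][:,:2].astype(np.float32)); print(r)
(x,y),(w,h),a=r; yaw=a-90 if h>w else a
assert 130<max(w,h)<142 and abs(yaw+4.5)<3
pick(x,y,yaw,22,open_=45)
tx,ty,ta=620.8,-37.2,53.8
X,Y=np.array([tx,ty])+42*-np.array([np.cos(np.radians(ta)),np.sin(np.radians(ta))]); print(X,Y)
bot.move_to([X,Y,150],q(ta-90)); bot.servo_line([X,Y,36],speed=100,until_force=15); st("in")
print(bot.servo_line([X,Y,24],speed=20,until_force=8)); st("bottom")
```

```text
((517.3720092773438, -365.3996276855469), (16.12681007385254, 135.61097717285156), 85.7037582397461)
down hit=False 23.2 [ 517.7 -365.7   22.7] w 44.7 gf 0.0 F [ 1. -0.  0.]
gripped 23.6 [ 517.7 -365.6   22.7] w 15.2 gf 39.9 F [-1.   0.9  6.4]
lifted 24.6 [ 517.  -365.1  148.8] w 15.1 gf 39.2 F [ 0.6  0.  -1.1]
595.9945619599631 -71.09233311003968
in 27.1 [596.4 -71.1  36.7] w 14.7 gf 39.1 F [-0.2 -0.5 -0.1]
True
bottom 27.6 [596.  -71.1  26.6] w 15.2 gf 40.1 F [-2.7  0.8  6.8]
```

Run:
```python
from act import *
import cv2
p=bot.read_state()["ee_pos"]
bot.move_gripper(32); bot.servo_line([p[0],p[1],150]); st("out")
bot.move_to([580,-71,240],q(0)); wrist(bot,"wbay")
bot.move_to([419-30,85,230],q(0)); c=wrist(bot,"wnoz"); W=cloud(c)
m=(W[...,2]>46)&(W[...,2]<60)&(np.hypot(W[...,0]-419,W[...,1]-85)<30); P=W[m][:,:2]
def width(t): d=P@[np.cos(t),np.sin(t)]; a,b=np.percentile(d,[0.5,99.5]); return b-a,(a+b)/2
ts=np.radians(np.arange(0,180,3)); ws=np.array([width(t)[0] for t in ts])
# sum over period 45
print("widths mod 45",[(int(np.degrees(ts[i])),round(np.mean(ws[i::15]),2)) for i in range(15)])
A=np.c_[np.cos(ts),np.sin(ts)]; ctr=np.linalg.lstsq(A,[width(t)[1] for t in ts],rcond=None)[0]; print(ctr)
z=cv2.resize(c["image"],None,fx=1,fy=1)
cv2.imwrite("pics/w67.png",cv2.resize(np.hstack([cv2.imread("pics/wbay.png"),c["image"]]),(800,250)))
v,u=np.argwhere(m).mean(0).astype(int); cv2.imwrite("pics/nozcrop.png",cv2.resize(c["image"][v-50:v+60,u-60:u+60],None,fx=4,fy=4))
```

```text
out 28.9 [595.5 -71.  149. ] w 31.6 gf 0.0 F [-0.1 -1.   0.3]
widths mod 45 [(0, np.float64(39.66)), (3, np.float64(39.58)), (6, np.float64(39.46)), (9, np.float64(39.3)), (12, np.float64(39.23)), (14, np.float64(39.2)), (18, np.float64(39.3)), (21, np.float64(39.36)), (24, np.float64(39.58)), (27, np.float64(39.69)), (29, np.float64(39.83)), (33, np.float64(39.89)), (36, np.float64(40.01)), (39, np.float64(39.98)), (42, np.float64(39.83))]
[419.05661723  85.7082861 ]
```

View pics/w67.png

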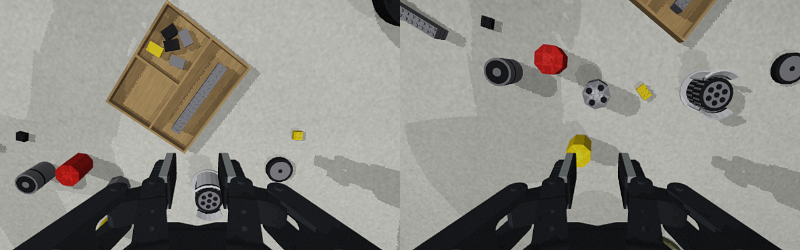

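View pics/nozcrop.png

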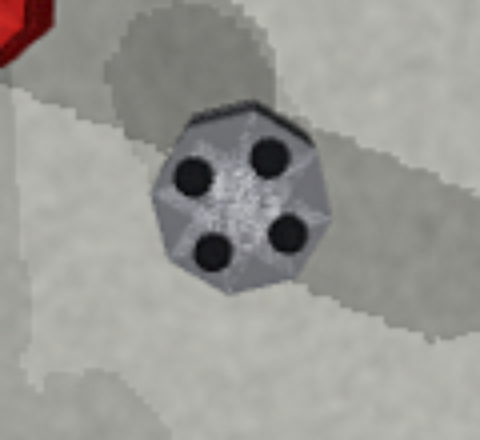

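The left picture shows the beam flat in the long bay at (200,97). The right one and the crop show the oct nozzle with flats at ≈15° mod 45, centre (419.1,85.7). I'll pick it closing along 105°, clear of the red nozzle.

Run:
```python
from act import *
import cv2
pick(419.0,85.6,15,41,open_=62)
ta=np.radians(53.8); X=620.8+38*np.cos(ta)-46*np.sin(ta); Y=-37.2+38*np.sin(ta)+46*np.cos(ta); print(X,Y)
bot.move_to([X,Y,150],q(53.8-90)); bot.servo_line([X,Y,53],speed=100,until_force=15); st("in")
print(bot.servo_line([X,Y,42],speed=20,until_force=8)); st("bottom")
bot.move_gripper(60); bot.servo_line([X,Y,160]); st("out")
bot.move_to([X-60,Y-60,260],q(0)); c=wrist(bot,"wend")
bot.move_joints([-1.22,0.3,1.521,0,1.321,-0.067]); c=bot.read_camera("top"); cv2.imwrite("pics/topend.png",cv2.resize(c["image"][90:275,165:500],None,fx=2.35,fy=2.35,interpolation=cv2.INTER_CUBIC))
W=cloud(c); Rt=np.array([[np.cos(ta),np.sin(ta)],[-np.sin(ta),np.cos(ta)]])
def comp(x,y,lo,r):
    m=(W[...,2]>lo)&(W[...,2]<80)&(np.hypot(W[...,0]-x,W[...,1]-y)<r); p=W[m]; t=(p[:,:2]-[620.8,-37.2])@Rt.T
    print(cv2.minAreaRect(p[:,:2].astype(np.float32)),"tray x",t[:,0].min(),t[:,0].max(),"y",t[:,1].min(),t[:,1].max(),"z",np.percentile(p[:,2],[5,50,95]))
comp(X,Y,46,40); comp(596,-71,24,80); comp(*TUBE,47,20)
for n in [(456,-230,8,40),(529,357,8,60),(452.3,227.7,46,40)]: comp(*n)
st()
```

```text
down hit=False 32.5 [419.4  85.6  41.6] w 62.1 gf 0.0 F [ 0.3 -0.4 -0.7]
gripped 32.9 [419.4  85.7  41.7] w 39.3 gf 40.6 F [-2.  -0.1  7.4]
lifted 33.7 [418.6  85.5 149.2] w 39.1 gf 40.3 F [ 0.  -0.  -0.9]
606.1228410109422 20.632352571981038
in 35.6 [606.5  20.6  53.7] w 39.5 gf 40.3 F [-0.4  0.4 -0.8]
True
bottom 36.1 [606.4  20.6  45.7] w 39.2 gf 41.2 F [-1.3 -0.4  6.6]
out 37.3 [605.7  20.6 158.9] w 59.6 gf 0.0 F [-0.3 -0.2 -0.7]
((606.72216796875, 19.186138153076172), (40.63490676879883, 39.573463439941406), 8.898296356201172) tray x 16.598189439259002 57.11418597404215 y 24.87603926637445 64.84444916475925 z [51.14941174 54.14854823 56.91763407]
((616.5571899414062, -46.07264709472656), (83.88056945800781, 136.2840576171875), 53.333805084228516) tray x -51.39537787612084 32.52325053862836 y -69.6583006003524 66.60450272439803 z [25.48663941 28.89122074 54.58551969]
((419.4645080566406, -90.75302124023438), (36.943824768066406, 36.7818489074707), 89.79667663574219) tray x -182.01730913536431 -142.9708721888496 y 110.2839007384408 148.82460039186998 z [50.1734135  52.74536414 55.29955949]
((456.10882568359375, -230.11558532714844), (46.818321228027344, 48.633155822753906), 0.1171906515955925) tray x -277.2245858711299 -227.88966392714443 y -6.596104629639314 42.68741853343224 z [ 9.40144275 12.65200496 15.28791256]
((529.5618896484375, 357.99481201171875), (81.14097595214844, 15.946768760681152), 57.31205368041992) tray x 224.2923546460232 305.7564954187356 y 297.16114458731613 317.04315749456606 z [16.56158622 24.40578988 27.41557981]
((452.2868957519531, 227.8157501220703), (37.65709686279297, 38.01788330078125), 47.24055099487305) tray x 95.19337213856875 133.35348906264502 y 273.0070328831254 311.40531580689753 z [48.02593184 50.65268676 53.14181631]
 40.2 [ 223.6 -502.4  250.2] w 60.1 gf 0.0 F [0.5 0.4 0.1]
```

View pics/wend.png

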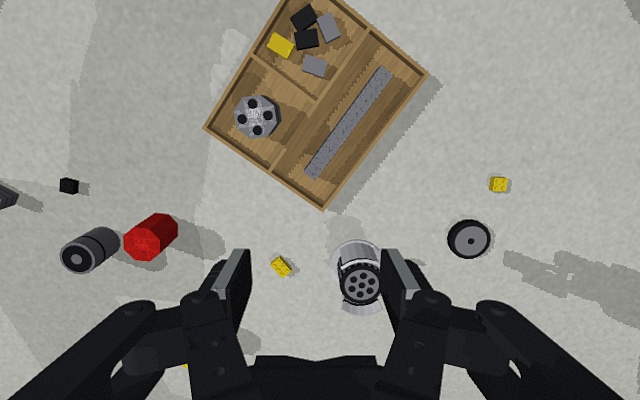

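View pics/topend.png

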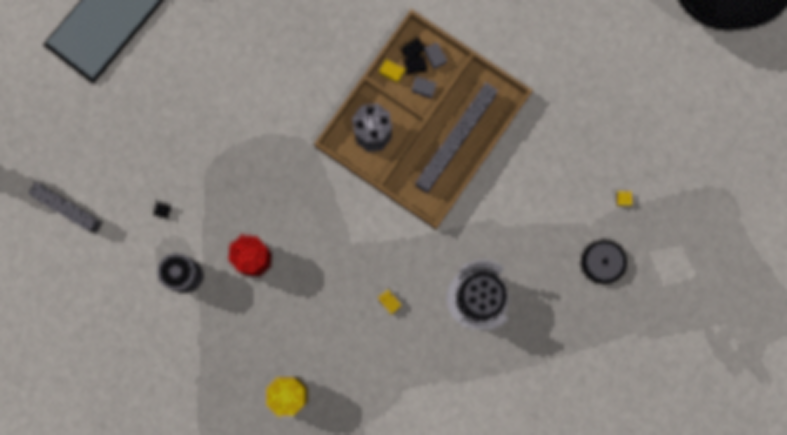

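The wrist view shows the nozzle upright at (257,117) in the square bay, the beam flat at (348,122) in the long bay, and the stack in the tube at (360,283). The top view agrees: stack at (482,295), nozzle at (372,126), beam at (457,138), with the look-alikes where they were. The job is ready to hand in.

```bash
python3 -c "
from rig import bot
print(bot.finish_job())"
```

```text
the job is handed in; nothing more can be done
None
```

The job is handed in at about 40 s on the robot's clock: both wide wheels are flat in the tube with the stack top measured at 52 mm, then the long beam was laid in the long bay and the eight-sided nozzle stood in the empty square bay; the look-alikes were not touched.

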